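# Open the seed-dressing jug

### The arm

A 6-joint arm with a two-finger parallel gripper is mounted at the origin on the work surface. World frame = base frame: x ahead of the robot, y to its left, z up, the work surface at z = 0. Lengths are in mm, angles in rad, forces in N, time in s.
With the tool pointing down it reaches from about 400 to 925 mm from the base axis. Payload 12.5 kg.
Tool frame: the origin (TCP) lies at the very end of the fingers, on their centre line; the grasp point (between the pads) lies 19 mm behind it; y points along the fingers, z is the direction in which the jaws open and shut, and the axes are right-handed (so a half turn about y gives the same grasp; the last joint's range is limited). The gripper opens to 95 mm and grips with 3 to 60 N. Pads are 20 mm wide; open, the fingers measure 119 mm over their backs; the gripper's body (75 mm by 180 mm) begins 59 mm behind the grasp point.
Start: joints at [1.089, 0.491, 1.559, -0, 1.092, -0.106], TCP at [229.372, 581.412, 177.961] pointing down, gripper open.
Joint ranges: [-3.1, 3.1], [-0.84, 2.19], [0.05, 2.79], [-1.13, 4.28], [0.06, 2.93], [-2.69, 2.69]. Speed limits (rad/s): [2.22, 2.22, 2.79, 3.14, 3.14, 3.14].

### API

Orientations are given as [roll, pitch, yaw] about the fixed x, y, z axes, in that order (R = Rz(yaw) Ry(pitch) Rx(roll)).
In Python, from cell import env, optics gives the robot as it stands.
- The arm moves only by the tool drive_tool, never from a script. Its argument "steps" is a list of rows, each an object with "slide": the shift along the tool's x, y, z in m, a list of three; "dr": the turn, a rotation vector about the tool's x, y, z in rad, a list of three; "fingers": the finger opening in m, from 0 to 0.0951. A call has 1 to 5 rows; each row is the pose to reach, as a shift and turn from the pose commanded when the call began, along the tool's axes at that moment; what a row does not reach only later rows make up. A row lasts 1/12 s, in which the tool goes at most 41.7 mm and 7.16 degrees, less where a joint would pass 70% of its speed; a pose out of reach is approached as far as the arm can. A call with a gripper value outside its range is refused whole. The fingers move at their own pace and stop on an object; the grip force is fixed at half the most. Time passes only in rows, so rows that repeat a pose let the fingers close. It gives the time, the measured TCP pose, the force and the opening at its end, in the units of the state.
- env.state(): the state, without advancing time (a new reading comes with each control period).
- optics.read_camera(name): name is "scene" or "side" or "wrist"; returns the picture (420x560x3 uint8, red, green, blue); there is no depth.
- optics.camera_model(name): a dict with "mtx" (3x3 intrinsics, pixels), "distortion" ([k1, k2, p1, p2, k3] as OpenCV has them; the pictures are not rectified), "R" (3x3) and "t" (3): a world point X has camera coordinates R X + t. Camera axes: x right, y down, z forward; pixel columns grow to the right and rows downward; lengths in mm; the calibration is good to about 2 mm. A picture is of the moment at which its call begins: read the wrist's pose just before it. camera_model takes no time and is no camera call; for the wrist camera it gives the pose at the moment of the call.
- env.job_done(): hands the job in, once; it reports no verdict.
The state is a dict: "t": time; "joints": joint angles; "qvel": joint speeds; "tau": joint torques, N m; "eef_pos": TCP position; "tcp_rot": TCP orientation; "ft_force": force on the tool from outside, world axes, zero at the start; "moment": the same for the moment, N m; "opening": opening from 0.0 (shut) to 1.0 (fully open).
Only numpy, scipy, OpenCV 4.12 (cv2) and the standard library are available. Lean on these libraries where they do the work, as an engineer would, in place of code of your own. Each camera call takes 0.05 s, during which the arm holds its last target.

### The job

Open the jug with the carrying handle: its dark steel safety cap only releases while it is pressed down firmly and turned anticlockwise. Lift the cap off and set it down gently, upright, on the empty cream tray, and leave the round bottle standing where it is.

Things in the scene. Friction and masses are not known exactly. Their poses are not given: they have to be found in the camera images.
- jug: White jug 130 x 100 mm, 102 mm high, in a 150 x 120 mm steel holder; fixed. Loop handle out to 108 mm on its +x side, up to 100 mm. Origin: centre of underside on the bench, z up; neck at centre. Its spring holds the cap up: press 8 N at first, 13 N at the bottom stop (13 mm). Pressed under 7 mm it cannot turn; pressed 8-12 mm it turns anticlockwise from above, free to lift at 46-74 deg (aim 60).
- cap: Jug's loose steel cap, 320 g, 82 mm wide; centred on its flat top a round grip 40 mm wide, 24 mm high, and a pointer along cap +x. Origin: centre of the skirt's lower edge, z up; flat top at z = 38 mm, grip's top 62 mm. Starts locked on the jug: origin 132 mm above the bench, pointer towards the handle. Pinch the grip firmly; fingertips may press on the flat top. Lift 50 mm to clear the neck.
- tray: Empty shallow cream tray, fixed, 250 mm (x) by 190 mm (y), rim 18 mm high, walls and floor 5 mm thick. Origin: centre of its underside on the bench, z up; inner floor at z = 5 mm.
- bottle: Bystander: white round bottle, no handle, 86 mm wide, 199 mm high to the top of a closed cap just like the jug's; loose, to be left standing. Origin: centre of its underside. A flat balance and a mug stand farther out at the sides.
Things that resemble listed ones, but are neither listed nor needed, are in the scene too. What is shaped like the cap but blue or purple is not meant.

How it is judged (in metres and radians):
On the way:
1. the cap, on the neck, is pressed more than 4 mm below its locked height while turned by more than 25 degrees (z of cap in the frame of jug below 0.128 m and angle between the x axis of cap and the x axis of jug, either way round above 0.436 rad and horizontal distance between cap and jug below 0.008 m), for 0.02 s.
At the end, for the whole second after the job is handed in: The cap stands upright (within 10 degrees, skirt down) and still on the tray's floor, wholly inside the rim (its centre within 85 mm of the tray's centre lengthwise and 55 mm across), let go; the round bottle stands within 20 mm of where it was (x of cap in the frame of tray between -0.085 and 0.085 m and y of cap in the frame of tray between -0.055 and 0.055 m and z of cap in the frame of tray between 0 and 0.01 m and angle between each of cap, bottle's own z axis and vertical below 0.17 rad and linear speed of cap below 0.02 m/s and distance of bottle from where it was at the start of the episode below 0.02 m); the robot touches nothing.
It fails at once if the round bottle is shifted by more than 20 mm or tipped by more than 15 degrees (distance of bottle from where it was at the start of the episode above 0.02 m or angle between bottle's own z axis and vertical above 0.26 rad).
It fails at once if the cap is dropped or thrown (falls free faster than 0.8 m/s, a drop of over 30 mm) (contact force between the fingers and cap below 0.05 N and linear speed of cap above 0.8 m/s).
It also fails if it takes over 48 s, if anything falls off the work surface, if the arm or the gripper's body presses on something with over 40 N, if the wrist force passes 120 N, or if a joint passes its speed limit or range.

## Working session

There is one attempt and no reset: what is moved stays moved. The work goes in short steps, Python scripts to look and compute and a tool call to move; the robot and the scene stay as the last step left them, time stands still between calls to the robot, and variables do not carry over. Pictures are saved under pics/ and viewed, and the job is handed in when it is done.

Besides the shell and the picture viewer there is one more tool, called after "Call:" as name(argument=value, ...), one argument or row to a line, values as JSON. drive_tool: Moves the arm, as the interface text tells. Its arguments: {"type":"object","properties":{"steps":{"type":"array","items":{"type":"object","properties":{"slide":{"type":"array","items":{"type":"number"}},"dr":{"type":"array","items":{"type":"number"}},"fingers":{"type":"number"}}}}},"required":["steps"]}

```bash
ls; mkdir -p pics
python3 - <<'E'
from cell import env, optics
import cv2
s=env.state(); print({k:(v if not hasattr(v,'__len__') else [round(float(a),3) for a in v]) for k,v in s.items()})
for n in ("scene","side","wrist"):
    m=optics.camera_model(n); im=optics.read_camera(n)
    cv2.imwrite(f"pics/{n}0.png",im[:,:,::-1]); print(n,m)
print(env.state()['t'])
E
```

```text
pics
{'t': 0.0, 'joints': [1.089, 0.492, 1.559, -0.0, 1.092, -0.106], 'qvel': [0.0, 0.001, 0.0, -0.001, -0.001, 0.0], 'tau': [-0.002, -61.264, -25.818, 0.069, 0.048, -0.0], 'eef_pos': [229.239, 581.145, 177.364], 'tcp_rot': [-1.572, 0.0, -0.376], 'ft_force': [-0.648, 0.376, 0.264], 'moment': [-0.014, -0.061, -0.086], 'opening': 1.0003877793980347}
scene {'mtx': array([[464.95392297,   0.        , 279.5283043 ],
       [  0.        , 464.95392297, 206.98664746],
       [  0.        ,   0.        ,   1.        ]]), 'distortion': array([-0.13374257,  0.        ,  0.        ,  0.        ,  0.        ]), 'R': array([[-0.83672513,  0.54732521,  0.01806018],
       [ 0.40041846,  0.63397263, -0.66162207],
       [-0.3735721 , -0.54636418, -0.74961995]]), 't': array([ 381.29771175, -118.74154205, 1152.42710812])}
side {'mtx': array([[525.4746054 ,   0.        , 275.48108505],
       [  0.        , 525.4746054 , 207.69501341],
       [  0.        ,   0.        ,   1.        ]]), 'distortion': array([-0.13215635,  0.        ,  0.        ,  0.        ,  0.        ]), 'R': array([[ 0.99600247, -0.0890647 , -0.00682376],
       [-0.05739079, -0.57951199, -0.81294044],
       [ 0.06844984,  0.8100823 , -0.58230686]]), 't': array([-469.53816688,  126.74851173, 1007.31058774])}
wrist {'mtx': array([[295.62592501,   0.        , 276.20074571],
       [  0.        , 295.62592501, 207.45441391],
       [  0.        ,   0.        ,   1.        ]]), 'distortion': array([-0.04341506,  0.        ,  0.        ,  0.        ,  0.        ]), 'R': array([[ 0.36721992,  0.93013157, -0.00218732],
       [ 0.89509175, -0.35274469,  0.27273054],
       [ 0.25290372, -0.10210994, -0.96208797]]), 't': array([-623.84355763,  -30.74411548,  393.00596179])}
0.15
```

View pics/scene0.png

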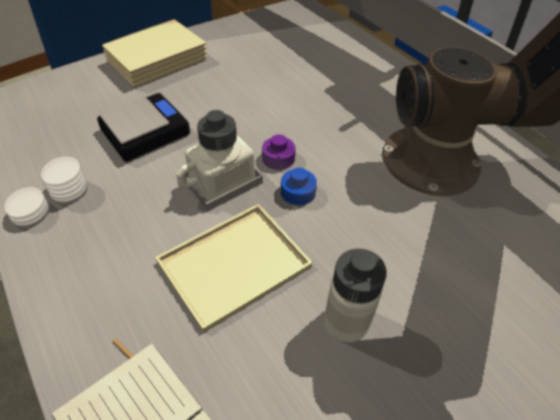

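View pics/side0.png

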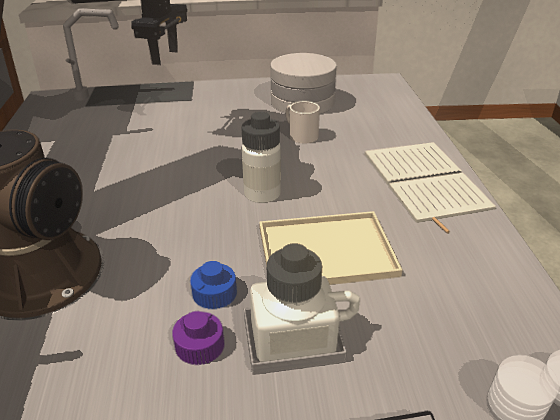

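View pics/wrist0.png

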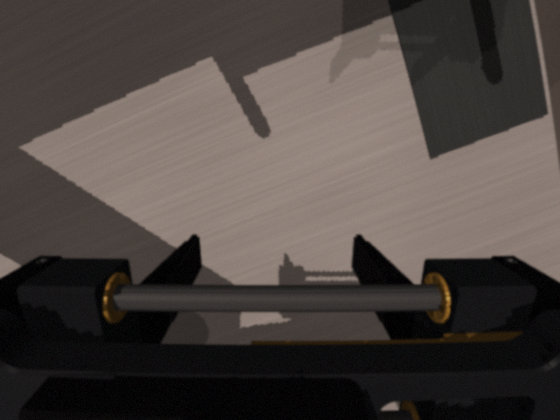

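The scene view has the jug with its dark cap at about (217,130), the tray at (235,265) and the bottle at (357,290). In the side view the jug cap is at (294,270), its handle towards (345,303), and the bottle cap at (261,135). The gripper is at the top left, over free bench. Next I'll segment and triangulate.

```bash
cat > h.py <<'E'
import numpy as np, cv2
from cell import env, optics
def ray(m,uv):
    p=cv2.undistortPoints(np.array([[uv]],float),m['mtx'],np.array(m['distortion'])).ravel()
    R=np.array(m['R']);t=np.array(m['t'])
    d=R.T@np.array([p[0],p[1],1]); return -R.T@t,d/np.linalg.norm(d)
def plane(m,uv,z):
    c,d=ray(m,uv); return c+d*(z-c[2])/d[2]
def tri(l):
    A=np.zeros((3,3));b=np.zeros(3)
    for m,uv in l:
        c,d=ray(m,uv);P=np.eye(3)-np.outer(d,d);A+=P;b+=P@c
    X=np.linalg.solve(A,b)
    res=[np.linalg.norm((np.eye(3)-np.outer(d,d))@(X-c)) for c,d in (ray(m,uv) for m,uv in l)]
    return X,res
def proj(m,X):
    return cv2.projectPoints(np.array(X,float).reshape(-1,1,3),cv2.Rodrigues(np.array(m['R']))[0],np.array(m['t']),m['mtx'],np.array(m['distortion']))[0].reshape(-1,2)
E
python3 - <<'E'
import cv2,numpy as np
a=cv2.imread('pics/scene0.png');b=cv2.imread('pics/side0.png')
def crop(im,x,y,w,h,k): return cv2.resize(im[y:y+h,x:x+w],None,fx=k,fy=k,interpolation=cv2.INTER_CUBIC)
cv2.imwrite('pics/c1.png',np.hstack([crop(a,170,95,100,120,4),crop(b,240,235,100,120,4)]))
cv2.imwrite('pics/c2.png',np.hstack([crop(a,145,200,180,130,2.2).astype(np.uint8),crop(b,245,200,180,130,2.2)]))
for n,im,roi in (('scene',a,(195,100,50,60)),('side',b,(260,235,70,75))):
    x,y,w,h=roi; g=cv2.cvtColor(im,cv2.COLOR_BGR2GRAY)[y:y+h,x:x+w]
    m=(g<95).astype(np.uint8)
    k,l,s,c=cv2.connectedComponentsWithStats(m)
    for i in range(1,k):
        if s[i,4]>100: print(n,s[i][:2]+[x,y],s[i][2:],c[i]+[x,y])
E
```

```text
scene [198 111] [  38   41 1257] [216.56404137 131.63086714]
side [267 244] [  55   59 2564] [293.54368175 273.8299532 ]
```

View pics/c1.png

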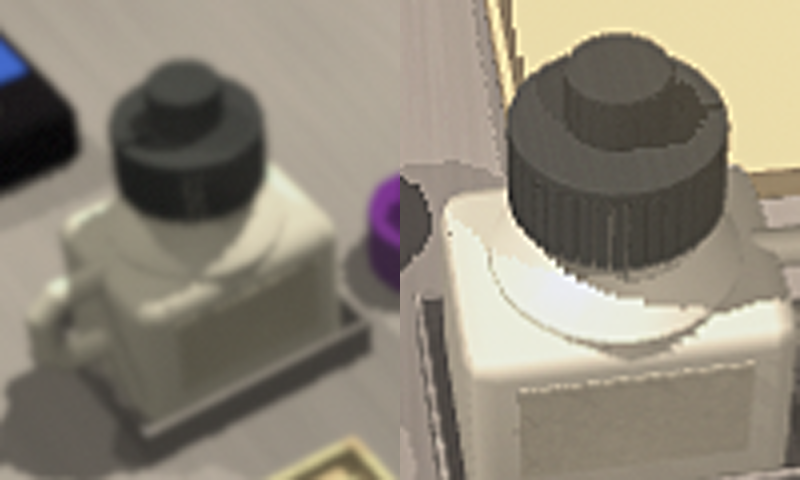

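View pics/c2.png

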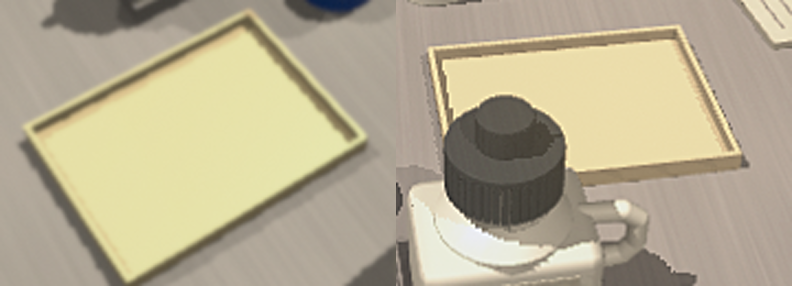

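The crops give the grip top centre as scene (216.2,115.7) and side (295,252). The tray's rim corners and the holder's long edge are clear too.

Run:
```python
from h import *
S=optics.camera_model('scene');D=optics.camera_model('side')
def ellfit(n,roi):
    pass
print('grip top',tri([(S,(216.2,115.7)),(D,(295,252))]))
# jug yaw: holder long edge
print('holder edge scene',[plane(S,p,12).round(1) for p in((207,202.5),(262.5,177.5))])
# tray corners
sc={'L':(156.4,258.2),'T':(258.6,205.5),'R':(311.8,263.6),'B':(204,328.6)}
for k,p in sc.items(): print(k,plane(S,p,18).round(1))
sd={'TL':(260.5,221.8),'TR':(375,212.3),'BR':(402.3,270.5)}
for k,p in sd.items(): print(k,plane(D,p,18).round(1))
print('corner tri')
for a,b in(('R','TL'),('B','TR'),('L','BR')): print(a,tri([(S,sc[a]),(D,sd[b])]))
# handle outer: scene c1 (30,320)/4 ; side c2 (647,225)
print('handle',tri([(S,(177.5,175)),(D,(245+(647-396)/2.2,200+225/2.2))]))
# bottle cap grip top
print('bottle', tri([(S,(366,258)),(D,(260.5,116.5))]))
```

```text
grip top (array([ 480.44532802, -208.51033364,  192.45304141]), [np.float64(2.05455665951612), np.float64(2.0545566595161393)])
holder edge scene [array([ 543.9, -159.4,   12. ]), array([ 398.5, -160.2,   12. ])]
L [700.8 -75.2  18. ]
T [454.5 -86.1  18. ]
R [445.9 101.1  18. ]
B [690.8 112.3  18. ]
TL [448.6  97.8  18. ]
TR [697.3 107.2  18. ]
BR [704.1 -80.4  18. ]
corner tri
R (array([447.16580159, 100.2943487 ,  16.89904484]), [np.float64(1.6704981485916972), np.float64(1.6704981485916635)])
B (array([694.25329924, 110.36660364,  16.44087507]), [np.float64(3.8821762085844362), np.float64(3.8821762085843234)])
L (array([702.74871017, -77.69210504,  15.88385572]), [np.float64(2.3562238161991473), np.float64(2.3562238161990154)])
handle (array([ 585.10272651, -208.56042141,   77.8022242 ]), [np.float64(2.3084055001338135), np.float64(2.3084055001336945)])
bottle (array([457.87705961, 231.45908802, 198.82977354]), [np.float64(4.071545587931867), np.float64(4.071545587931821)])
```

```bash
cat >> h.py <<'E'
from scipy.spatial.transform import Rotation as Ro
def to(*targets):
    s=env.state();p=np.array(s['eef_pos']);r=Ro.from_euler('xyz',s['tcp_rot']).as_matrix()
    print('t',round(s['t'],2),'pos',p.round(1),'rpy',np.round(s['tcp_rot'],4),'q',np.round(s['joints'],3),'F',np.round(s['ft_force'],1),'open',round(s['opening'],3))
    for t in targets:
        d=r.T@(np.array(t,float)-p); print(t,'slide',(d/1000).round(4),'len',np.linalg.norm(d).round(1))
E
python3 -c "
from h import *
to((320,470,330),(480,200,340),(560,50,340),(480,-208,300))"
```

```text
t 0.15 pos [229.3 581.2 177.5] rpy [-1.5716e+00  1.0000e-04 -3.7580e-01] q [ 1.089  0.491  1.559 -0.     1.092 -0.106] F [ 0.1 -0.6 -0.2] open 1.0
(320, 470, 330) slide [ 0.1252 -0.1524 -0.0703] len 209.4
(480, 200, 340) slide [ 0.3731 -0.1623 -0.2627] len 484.3
(560, 50, 340) slide [ 0.5026 -0.1622 -0.3729] len 646.5
(480, -208, 300) slide [ 0.5229 -0.122  -0.6422] len 837.1
```

Call:
drive_tool(
  steps=[
    {"slide":[0.02,-0.038,-0.01],"dr":[0,0.11,0],"fingers":0.095},
    {"slide":[0.045,-0.07,-0.023],"dr":[0,0.22,0],"fingers":0.095},
    {"slide":[0.07,-0.1,-0.037],"dr":[0,0.33,0],"fingers":0.095},
    {"slide":[0.098,-0.13,-0.053],"dr":[0,0.44,0],"fingers":0.095},
    {"slide":[0.125,-0.155,-0.07],"dr":[0,0.55,0],"fingers":0.095},
  ],
)

```text
t: 0.57
eef_pos: [318.4, 472.2, 331.8]
tcp_rot: [-1.57, 0.0, -0.931]
ft_force: [1.0, -0.6, 0.1]
opening: 1.002
```

```bash
python3 -c "
from h import *
to((440,300,340),(520,120,340),(560,50,340),(480,-208,300))"
```

```text
t 0.57 pos [318.4 472.2 331.8] rpy [-1.5702e+00  2.0000e-04 -9.3060e-01] q [0.862 0.293 1.463 0.    1.385 0.221] F [ 1.  -0.6  0.1] open 1.002
(440, 300, 340) slide [ 0.2107 -0.0082 -0.0053] len 211.0
(520, 120, 340) slide [ 0.4029 -0.0083 -0.0487] len 405.9
(560, 50, 340) slide [ 0.4829 -0.0083 -0.0584] len 486.5
(480, -208, 300) slide [ 0.6421  0.0315 -0.2767] len 699.9
```

Call:
drive_tool(
  steps=[
    {"slide":[0.04,-0.002,-0.001],"dr":[0,0.11,0],"fingers":0.095},
    {"slide":[0.08,-0.004,-0.002],"dr":[0,0.22,0],"fingers":0.095},
    {"slide":[0.12,-0.008,-0.003],"dr":[0,0.33,0],"fingers":0.095},
    {"slide":[0.16,-0.008,-0.004],"dr":[0,0.44,0],"fingers":0.095},
    {"slide":[0.2,-0.008,-0.005],"dr":[0,0.55,0],"fingers":0.095},
  ],
)

```text
t: 0.98
eef_pos: [434.8, 308.6, 338.4]
tcp_rot: [-1.57, 0.0, -1.481]
ft_force: [0.5, 0.9, -0.2]
opening: 0.999
```

```bash
python3 -c "
from h import *
to((520,120,340),(560,50,340),(480,-208,300))"
```

```text
t 0.98 pos [434.8 308.6 338.4] rpy [-1.5704e+00  3.0000e-04 -1.4810e+00] q [0.493 0.23  1.533 0.    1.378 0.403] F [ 0.5  0.9 -0.2] open 0.999
(520, 120, 340) slide [ 0.1955 -0.0016  0.0679] len 207.0
(560, 50, 340) slide [ 0.2688 -0.0016  0.1015] len 287.3
(480, -208, 300) slide [ 0.5186  0.0383 -0.0013] len 520.0
```

Call:
drive_tool(
  steps=[
    {"slide":[0.04,0,0],"dr":[0,0.11,0],"fingers":0.095},
    {"slide":[0.08,0,0],"dr":[0,0.22,0],"fingers":0.095},
    {"slide":[0.12,0,0],"dr":[0,0.33,0],"fingers":0.095},
    {"slide":[0.16,0,0],"dr":[0,0.44,0],"fingers":0.095},
    {"slide":[0.2,0,0],"dr":[0,0.55,0],"fingers":0.095},
  ],
)

```text
t: 1.4
eef_pos: [452.7, 109.4, 338.1]
tcp_rot: [-1.571, 0.0, -2.031]
ft_force: [1.3, 0.9, 0.5]
opening: 1.0
```

```bash
python3 -c "
from h import *
to((480,-90,330),(480,-208,300))"
```

```text
t 1.4 pos [452.7 109.4 338.1] rpy [-1.5708e+00  1.0000e-04 -2.0310e+00] q [0.095 0.119 1.674 0.    1.349 0.555] F [1.3 0.9 0.5] open 1.0
(480, -90, 330) slide [0.1665 0.0081 0.113 ] len 201.4
(480, -208, 300) slide [0.2723 0.0381 0.1654] len 320.8
```

Call:
drive_tool(
  steps=[
    {"slide":[0.033,0.002,0.022],"dr":[0,0.11,0],"fingers":0.095},
    {"slide":[0.066,0.004,0.045],"dr":[0,0.22,0],"fingers":0.095},
    {"slide":[0.1,0.006,0.068],"dr":[0,0.33,0],"fingers":0.095},
    {"slide":[0.133,0.008,0.09],"dr":[0,0.44,0],"fingers":0.095},
    {"slide":[0.1665,0.008,0.113],"dr":[0,0.44,0],"fingers":0.095},
  ],
)

```text
t: 1.82
eef_pos: [481.0, -89.9, 329.9]
tcp_rot: [-1.571, -0.0, -2.473]
ft_force: [0.8, 0.5, 1.0]
opening: 1.0
```

```bash
python3 -c "
from h import *
to((480.4,-208.5,300),(480.4,-208.5,230))
S=optics.camera_model('wrist');im=optics.read_camera('wrist');cv2.imwrite('pics/w1.png',im[:,:,::-1])
print(S['R'],S['t'])
print(proj(S,[[480.4,-208.5,192],[480.4,-208.5,170],[574,12,18]]))"
```

```text
t 1.82 pos [481.  -89.9 329.9] rpy [-1.5712e+00 -1.0000e-04 -2.4729e+00] q [-0.32   0.163  1.642  0.     1.337  0.582] F [0.8 0.5 1. ] open 1.0
(480.4, -208.5, 300) slide [0.074  0.0298 0.0927] len 122.3
(480.4, -208.5, 230) slide [0.074  0.0998 0.0927] len 155.0
[[ 6.19768066e-01 -7.84784942e-01 -3.74739076e-04]
 [-7.54498917e-01 -5.95981527e-01  2.74840688e-01]
 [-2.15914171e-01 -1.70054741e-01 -9.61489706e-01]] [-368.38352707  235.37513861  626.53270699]
[[349.45279865 246.83287969]
 [345.57039367 240.2283166 ]
 [262.80664473  86.07906458]]
```

View pics/w1.png

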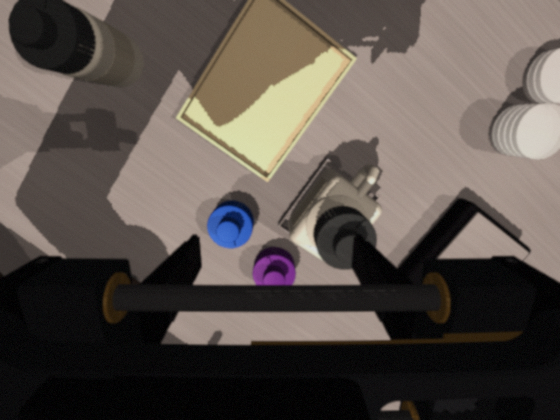

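The wrist view agrees: the jug cap is at about (346,238) and the grip knob at (351,247), against a projected (349,247). The tray is at (265,88). Moving above the cap.

Call:
drive_tool(
  steps=[
    {"slide":[0.02,0.008,0.025],"dr":[0,0,0],"fingers":0.095},
    {"slide":[0.04,0.016,0.05],"dr":[0,0,0],"fingers":0.095},
    {"slide":[0.06,0.025,0.075],"dr":[0,0,0],"fingers":0.095},
    {"slide":[0.074,0.05,0.0927],"dr":[0,0,0],"fingers":0.095},
    {"slide":[0.074,0.06,0.0927],"dr":[0,0,0],"fingers":0.095},
  ],
)

```text
t: 2.28
eef_pos: [480.9, -209.7, 267.4]
tcp_rot: [-1.573, -0.001, -2.469]
ft_force: [0.0, 0.3, -0.1]
opening: 0.995
```

```bash
python3 -c "
from h import *
to((480.4,-208.5,200))
S=optics.camera_model('wrist');im=optics.read_camera('wrist');cv2.imwrite('pics/w2.png',im[:,:,::-1])
np.savez('w2.npz',**{k:np.array(S[k]) for k in S})
print(proj(S,[[480.4,-208.5,194],[480.4,-208.5,170]]))
a=optics.read_camera('scene');b=optics.read_camera('side')
cv2.imwrite('pics/s2.png',cv2.cvtColor(np.hstack([cv2.resize(a[70:220,130:280],None,fx=2.6,fy=2.6),cv2.resize(b[200:350,220:370],None,fx=2.6,fy=2.6)]),cv2.COLOR_RGB2BGR))"
```

```text
t 2.28 pos [ 480.9 -209.7  267.4] rpy [-1.5730e+00 -1.4000e-03 -2.4686e+00] q [-5.370e-01  2.640e-01  1.673e+00 -1.000e-03  1.207e+00  3.610e-01] F [ 0.   0.3 -0.1] open 0.995
(480.4, -208.5, 200) slide [-0.0005  0.0674 -0.001 ] len 67.4
[[275.32955082 203.53057854]
 [275.44185872 197.58501987]]
```

View pics/w2.png

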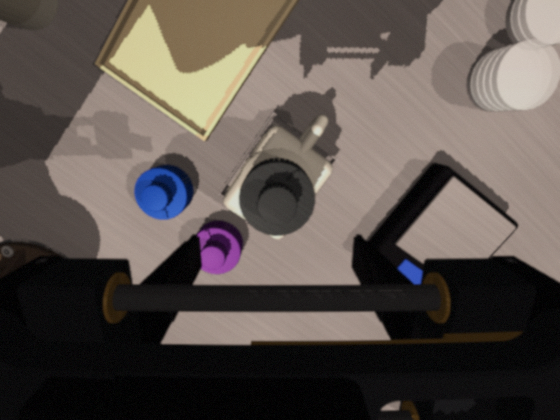

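View pics/s2.png

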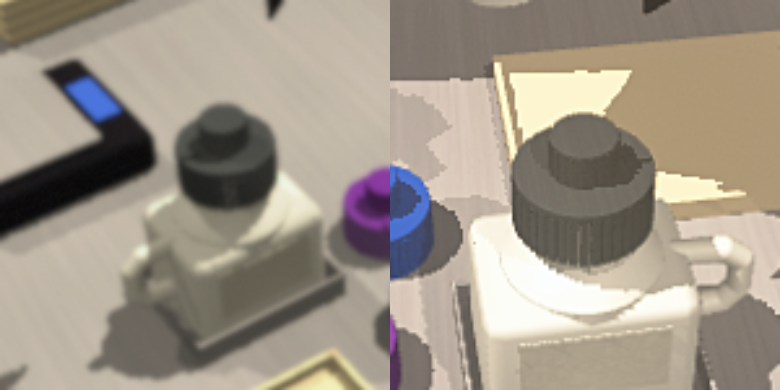

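```bash
python3 -c "
from h import *
im=cv2.imread('pics/w2.png');g=cv2.cvtColor(im,cv2.COLOR_BGR2GRAY)
c=g[150:250,225:325];c=cv2.resize(c,None,fx=6,fy=6,interpolation=cv2.INTER_CUBIC)
c=np.clip((c.astype(float)-10)*3.5,0,255).astype(np.uint8);cv2.imwrite('pics/w2c.png',c)"
```

```text
(no output)
```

View pics/w2c.png

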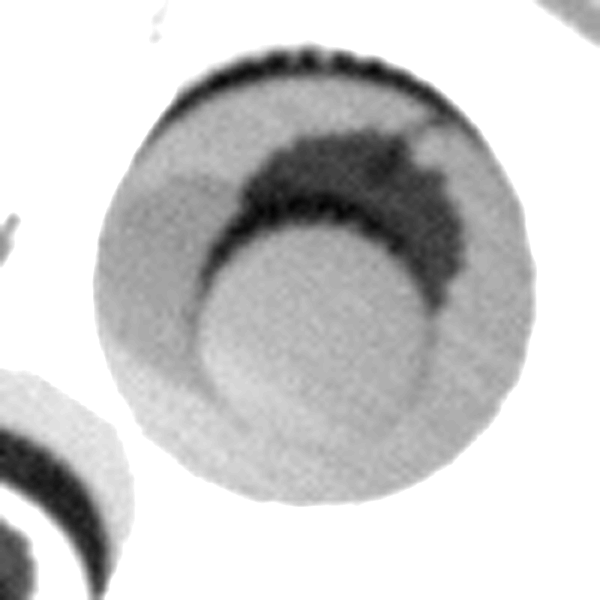

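Contrast-stretched crop: the knob top disc is centred at wrist pixel (276.8,205.9), the flat top at (276.9,197.4), and the pointer is at upper right, towards the handle. Casting the rays.

```bash
python3 -c "
from h import *
W=dict(np.load('w2.npz'));S=optics.camera_model('scene');D=optics.camera_model('side')
print(plane(W,(276.8,205.9),194),plane(W,(276.9,197.4),170))
print(tri([(S,(216.2,115.7)),(D,(295,252)),(W,(276.8,205.9))]))
print(tri([(D,(295,252)),(W,(276.8,205.9))]),tri([(S,(216.2,115.7)),(W,(276.8,205.9))]))
to((480,-209,230))
"
```

```text
[ 479.40785202 -211.14447826  194.        ] [ 481.52517974 -209.5854231   170.        ]
(array([ 479.85930598, -210.08155944,  192.74817731]), [np.float64(2.2573836535127296), np.float64(2.397680363971448), np.float64(1.4270034347246128)])
(array([ 480.80559923, -211.35609558,  194.54657764]), [np.float64(1.2954889774384366), np.float64(1.295488977438335)]) (array([ 477.69157545, -211.6641532 ,  189.79479875]), [np.float64(0.8091063683045499), np.float64(0.8091063683044328)])
t 2.43 pos [ 481.4 -206.2  269.8] rpy [-1.5726e+00 -3.0000e-04 -2.4663e+00] q [-0.531  0.26   1.672  0.     1.212  0.364] F [-0.8 -0.6  0.2] open 0.995
(480, -209, 230) slide [0.0028 0.0398 0.0013] len 39.9
```

Call:
drive_tool(
  steps=[
    {"slide":[0.002,0.02,0.001],"fingers":0.095,"dr":[0,0,0]},
    {"slide":[0.003,0.04,0.0015],"fingers":0.095,"dr":[0,0,0]},
    {"slide":[0.003,0.04,0.0015],"fingers":0.095,"dr":[0,0,0]},
    {"slide":[0.003,0.04,0.0015],"fingers":0.095,"dr":[0,0,0]},
  ],
)

```text
t: 2.77
eef_pos: [480.6, -208.8, 231.1]
tcp_rot: [-1.571, 0.0, -2.465]
ft_force: [0.0, -0.6, 0.1]
opening: 0.999
```

```bash
python3 -c "
from h import *
to((480.3,-209.5,200))
S=optics.camera_model('wrist');im=optics.read_camera('wrist')
np.savez('w3.npz',**{k:np.array(S[k]) for k in S})
cv2.imwrite('pics/w3.png',im[:,:,::-1])
p=proj(S,[[480.3,-209.5,194],[480.3,-209.5,170]]);print(p)
g=cv2.cvtColor(im,cv2.COLOR_RGB2GRAY)
c=g[140:280,200:360];c=cv2.resize(c,None,fx=5,fy=4.2857 if 0 else 5,interpolation=cv2.INTER_CUBIC)[:600]
c=np.clip((c.astype(float)-10)*3.5,0,255).astype(np.uint8);cv2.imwrite('pics/w3c.png',c)
to((480.3,-209.5,200))"
```

```text
t 2.77 pos [ 480.6 -208.8  231.1] rpy [-1.5708e+00  2.0000e-04 -2.4647e+00] q [-0.536  0.293  1.732  0.     1.117  0.358] F [ 0.  -0.6  0.1] open 0.999
(480.3, -209.5, 200) slide [0.0007 0.0311 0.0003] len 31.1
[[276.79401638 215.7243859 ]
 [276.74572948 208.07688124]]
t 2.82 pos [ 480.9 -209.1  231.7] rpy [-1.5695e+00  7.0000e-04 -2.4647e+00] q [-0.536  0.292  1.731  0.     1.117  0.358] F [-0.2  0.7 -0.5] open 1.001
(480.3, -209.5, 200) slide [ 0.0008  0.0317 -0.0001] len 31.7
```

View pics/w3c.png

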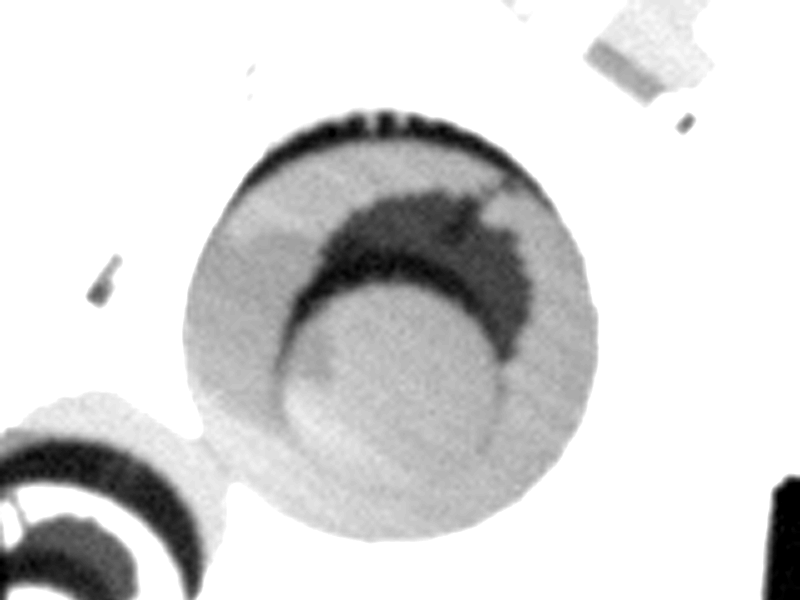

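The knob sits within about 1 px of the prediction, so the centre is good to 1 mm. Descending onto the flat top.

Call:
drive_tool(
  steps=[
    {"slide":[0.0007,0.025,0],"fingers":0.095,"dr":[0,0,0]},
    {"slide":[0.0007,0.045,0],"fingers":0.095,"dr":[0,0,0]},
    {"slide":[0.0007,0.056,0],"fingers":0.095,"dr":[0,0,0]},
    {"slide":[0.0007,0.059,0],"fingers":0.095,"dr":[0,0,0]},
    {"slide":[0.0007,0.059,0],"fingers":0.095,"dr":[0,0,0]},
  ],
)

```text
t: 3.23
eef_pos: [480.2, -209.9, 172.0]
tcp_rot: [-1.57, 0.0, -2.465]
ft_force: [1.0, -0.2, 0.2]
opening: 1.001
```

```bash
python3 -c "
from h import *
to((480.3,-209.5,170.5))"
```

```text
t 3.23 pos [ 480.2 -209.9  172. ] rpy [-1.5702e+00  4.0000e-04 -2.4654e+00] q [-0.538  0.355  1.812  0.     0.974  0.356] F [ 1.  -0.2  0.2] open 1.001
(480.3, -209.5, 170.5) slide [-0.0003  0.0015 -0.0003] len 1.5
```

Close the fingers here, 1–2 mm above the flat top.

Call:
drive_tool(
  steps=[
    {"slide":[0,0.001,0],"fingers":0.03,"dr":[0,0,0]},
    {"slide":[0,0.001,0],"fingers":0.03,"dr":[0,0,0]},
    {"slide":[0,0.001,0],"fingers":0.03,"dr":[0,0,0]},
    {"slide":[0,0.001,0],"fingers":0.03,"dr":[0,0,0]},
    {"slide":[0,0.001,0],"fingers":0.03,"dr":[0,0,0]},
  ],
)

```text
t: 3.65
eef_pos: [479.9, -210.2, 170.6]
tcp_rot: [-1.57, 0.0, -2.466]
ft_force: [0.7, -0.0, 1.2]
opening: 0.706
```

Call:
drive_tool(
  steps=[
    {"slide":[0,0,0],"fingers":0.03,"dr":[0,0,0]},
    {"slide":[0,0,0],"fingers":0.03,"dr":[0,0,0]},
    {"slide":[0,0,0],"fingers":0.03,"dr":[0,0,0]},
    {"slide":[0,0,0],"fingers":0.03,"dr":[0,0,0]},
    {"slide":[0,0,0],"fingers":0.03,"dr":[0,0,0]},
  ],
)

```text
t: 4.07
eef_pos: [479.7, -210.1, 170.1]
tcp_rot: [-1.571, 0.0, -2.466]
ft_force: [-0.2, -0.5, 0.5]
opening: 0.36
```

Call:
drive_tool(
  steps=[
    {"slide":[0,0,0],"fingers":0.03,"dr":[0,0,0]},
    {"slide":[0,0,0],"fingers":0.03,"dr":[0,0,0]},
  ],
)

```text
t: 4.23
eef_pos: [479.8, -210.1, 170.1]
tcp_rot: [-1.571, 0.0, -2.466]
ft_force: [0.2, -0.3, 0.4]
opening: 0.32
```

```bash
python3 -c "
from h import *
to((480.3,-209.5,160.5))
im=optics.read_camera('wrist');a=optics.read_camera('scene');b=optics.read_camera('side')
k=lambda x:cv2.resize(x,(400,400))
cv2.imwrite('pics/g1.png',cv2.cvtColor(np.hstack([k(a[70:220,130:280]),k(b[200:350,220:370])]),cv2.COLOR_RGB2BGR))
cv2.imwrite('pics/w4.png',im[:,:,::-1])
to()"
```

```text
t 4.23 pos [ 479.8 -210.1  170.1] rpy [-1.5709e+00  1.0000e-04 -2.4658e+00] q [-0.539  0.357  1.815  0.     0.97   0.356] F [ 0.2 -0.3  0.4] open 0.32
(480.3, -209.5, 160.5) slide [-0.0008  0.0096 -0.0001] len 9.7
t 4.38 pos [ 479.8 -210.1  170.2] rpy [-1.5709e+00  1.0000e-04 -2.4659e+00] q [-0.539  0.357  1.815  0.     0.97   0.356] F [-0.1 -0.4 -0.5] open 0.315
```

View pics/g1.png

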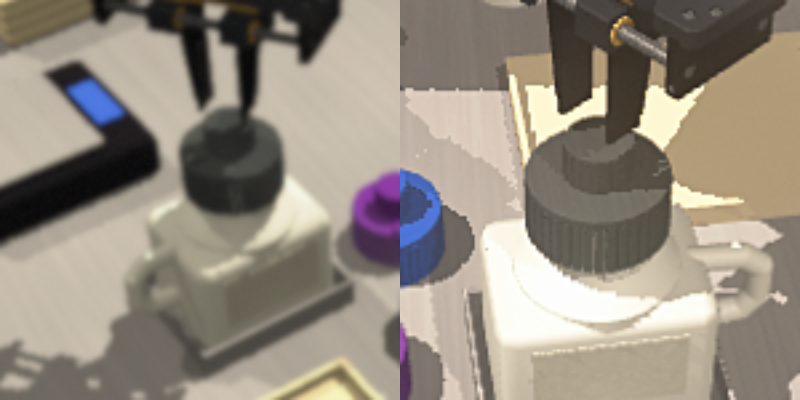

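View pics/w4.png

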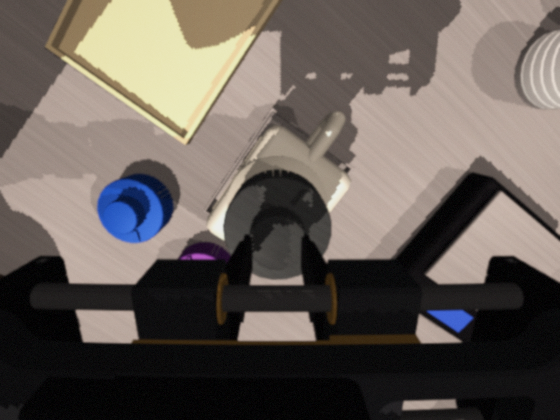

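The pictures disagree with the state. In both outside views the fingertips are above or behind the knob (scene crop (205,105) and (247,115), side crop (570,110) and (615,140)) rather than around it. I'll triangulate the tips before doing anything else.

```bash
python3 -c "
from h import *
s=env.state();p=np.array(s['eef_pos']);r=Ro.from_euler('xyz',s['tcp_rot']).as_matrix()
z=r[:,2]; print('z',z)
S=optics.camera_model('scene');D=optics.camera_model('side');W=optics.camera_model('wrist')
for n,m in(('S',S),('D',D),('W',W)): print(n,proj(m,[p,p+15*z,p-15*z,p+20*z,p-20*z]).round(1).tolist())
f=150/400
SA=(130+205*f,70+107*f);SB=(130+246*f,70+117*f)
DA=(220+(570-400)*f,200+110*f);DB=(220+(615-400)*f,200+142*f)
print(SA,SB,DA,DB)
for a in(SA,SB):
  for b in(DA,DB): print(tri([(S,a),(D,b)]))
# initial
print('init', proj(D,[[229.3,581.3,177.5],[229.3+47*.367,581.3+47*.93,177.5],[229.3-47*.367,581.3-47*.93,177.5]]))
"
```

```text
z [ 6.25470898e-01 -7.80247492e-01 -8.28606554e-05]
S [[216.0, 124.1], [209.5, 122.7], [222.7, 125.6], [207.3, 122.2], [224.9, 126.1]]
D [[293.1, 263.9], [300.4, 268.9], [285.9, 259.1], [302.9, 270.5], [283.5, 257.5]]
W [[276.4, 229.8], [296.5, 229.8], [256.4, 229.8], [303.2, 229.8], [249.7, 229.8]]
(206.875, 110.125) (222.25, 113.875) (283.75, 241.25) (300.625, 253.25)
(array([ 479.99156169, -212.66978047,  210.57556005]), [np.float64(14.754376227709173), np.float64(14.754376227709189)])
(array([ 489.53496844, -224.11143004,  201.56649788]), [np.float64(1.1088758933960314), np.float64(1.1088758933959013)])
(array([ 468.76599048, -195.76150694,  201.89401877]), [np.float64(1.449031047226651), np.float64(1.4490310472266692)])
(array([ 478.463019  , -207.39538366,  193.0454244 ]), [np.float64(12.662741125986695), np.float64(12.662741125986768)])
init [[166.01235713  70.89472596]
 [173.64108181  64.86314104]
 [157.98273454  77.26619358]]
```

```bash
python3 -c "
import cv2,numpy as np
b=cv2.imread('pics/side0.png')[0:90,110:230];cv2.imwrite('pics/i1.png',cv2.resize(b,None,fx=6,fy=6,interpolation=cv2.INTER_CUBIC))
a=cv2.imread('pics/w4.png')[180:300,210:350];cv2.imwrite('pics/w4c.png',np.clip(cv2.resize(a,None,fx=5,fy=5,interpolation=cv2.INTER_CUBIC).astype(float)*2.5,0,255).astype(np.uint8))"
```

```text
(no output)
```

View pics/i1.png

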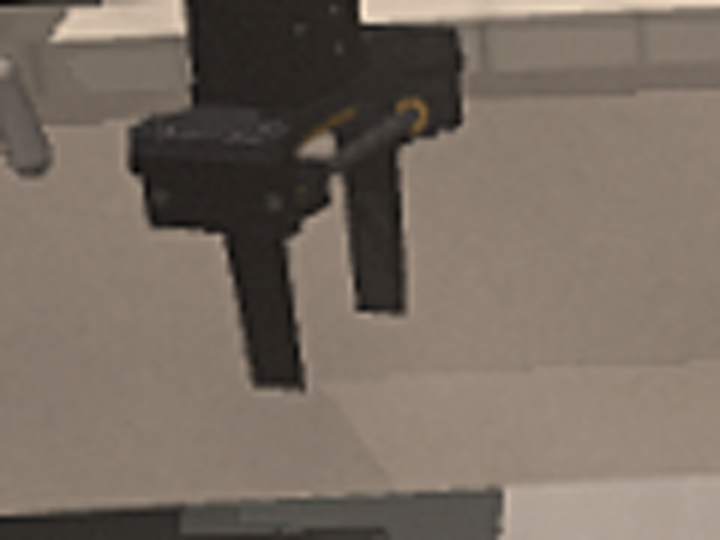

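View pics/w4c.png

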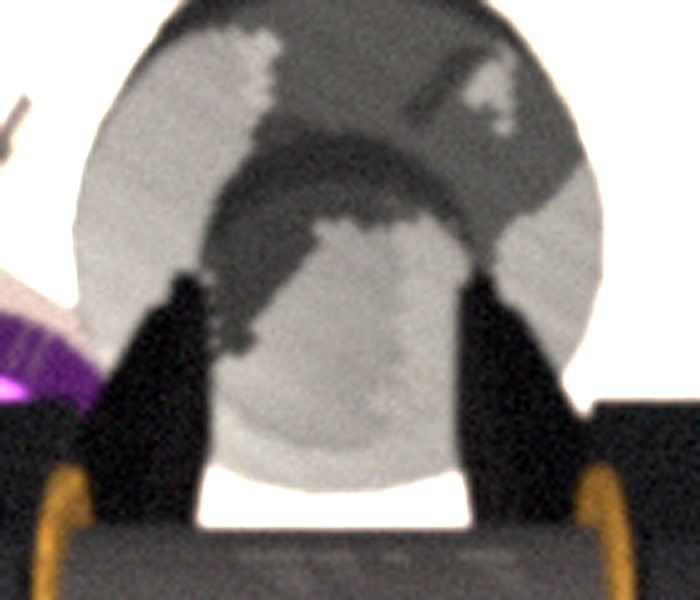

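The tips triangulate to z ≈ 201.7 (ray residuals 1–1.5 mm) and xy (479,-210), while the state reports z = 170. The start picture shows the same gap, about 12 px. So the real finger ends are about 31 mm above the reported TCP; the lateral position is fine. The fingers closed in air above the grip and nothing was touched. I'll reopen and descend by that offset, watching the force.

Call:
drive_tool(
  steps=[
    {"slide":[0,0,0],"fingers":0.07,"dr":[0,0,0]},
    {"slide":[0,0,0],"fingers":0.07,"dr":[0,0,0]},
    {"slide":[0,0,0],"fingers":0.07,"dr":[0,0,0]},
    {"slide":[0,0,0],"fingers":0.07,"dr":[0,0,0]},
    {"slide":[0,0,0],"fingers":0.07,"dr":[0,0,0]},
  ],
)

```text
t: 4.8
eef_pos: [479.8, -210.1, 170.2]
tcp_rot: [-1.571, 0.0, -2.466]
ft_force: [0.4, -0.3, 0.1]
opening: 0.609
```

Call:
drive_tool(
  steps=[
    {"slide":[0,0,0],"fingers":0.07,"dr":[0,0,0]},
    {"slide":[-0.0005,0.01,0],"fingers":0.07,"dr":[0,0,0]},
    {"slide":[-0.0005,0.018,0],"fingers":0.07,"dr":[0,0,0]},
    {"slide":[-0.0005,0.022,0],"fingers":0.07,"dr":[0,0,0]},
    {"slide":[-0.0005,0.022,0],"fingers":0.07,"dr":[0,0,0]},
  ],
)

```text
t: 5.22
eef_pos: [479.6, -209.4, 146.7]
tcp_rot: [-1.573, -0.001, -2.466]
ft_force: [0.1, -0.3, -0.8]
opening: 0.736
```

```bash
python3 -c "
from h import *
to((480.3,-209.5,160.5))
im=optics.read_camera('wrist');a=optics.read_camera('scene');b=optics.read_camera('side')
k=lambda x:cv2.resize(x,(400,400),interpolation=cv2.INTER_CUBIC)
cv2.imwrite('pics/g2.png',cv2.cvtColor(np.hstack([k(a[70:170,165:265]),k(b[190:290,245:345])]),cv2.COLOR_RGB2BGR))
"
```

```text
t 5.22 pos [ 479.6 -209.4  146.7] rpy [-1.5730e+00 -8.0000e-04 -2.4658e+00] q [-0.538  0.386  1.842  0.     0.916  0.357] F [ 0.1 -0.3 -0.8] open 0.736
(480.3, -209.5, 160.5) slide [-0.0005 -0.0138  0.0005] len 13.8
```

View pics/g2.png

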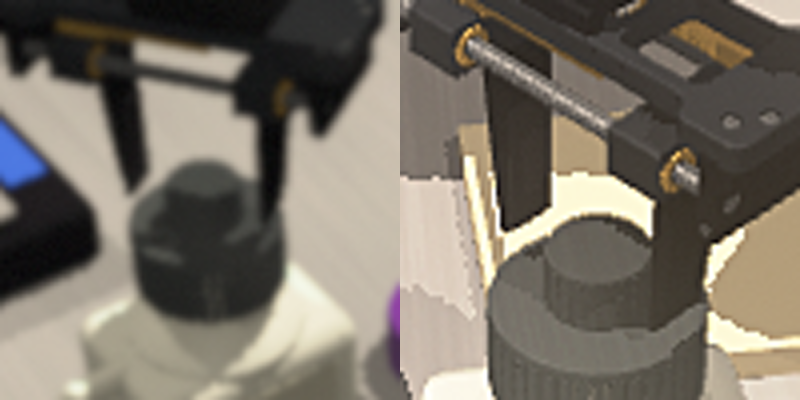

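The fingers now straddle the knob, with the tips a little above the flat top and no contact. Continuing down.

Call:
drive_tool(
  steps=[
    {"slide":[0,0.003,0],"fingers":0.07,"dr":[0,0,0]},
    {"slide":[0,0.005,0],"fingers":0.07,"dr":[0,0,0]},
    {"slide":[0,0.005,0],"fingers":0.07,"dr":[0,0,0]},
  ],
)

```text
t: 5.62
eef_pos: [480.0, -209.7, 142.8]
tcp_rot: [-1.571, -0.0, -2.466]
ft_force: [-1.1, 0.2, 0.3]
opening: 0.737
```

Call:
drive_tool(
  steps=[
    {"slide":[0,0.001,0],"fingers":0.07,"dr":[0,0,0]},
    {"slide":[0,0.002,0],"fingers":0.07,"dr":[0,0,0]},
    {"slide":[0,0.002,0],"fingers":0.07,"dr":[0,0,0]},
  ],
)

```text
t: 5.87
eef_pos: [480.1, -209.7, 141.0]
tcp_rot: [-1.571, 0.0, -2.466]
ft_force: [0.2, 0.4, -0.6]
opening: 0.732
```

Call:
drive_tool(
  steps=[
    {"slide":[0,0.001,0],"fingers":0.07,"dr":[0,0,0]},
    {"slide":[0,0.001,0],"fingers":0.07,"dr":[0,0,0]},
    {"slide":[0,0.001,0],"fingers":0.07,"dr":[0,0,0]},
  ],
)

```text
t: 6.12
eef_pos: [480.2, -209.8, 140.2]
tcp_rot: [-1.571, 0.0, -2.466]
ft_force: [0.1, 1.0, -0.2]
opening: 0.736
```

Call:
drive_tool(
  steps=[
    {"slide":[0,0.001,0],"fingers":0.07,"dr":[0,0,0]},
    {"slide":[0,0.001,0],"fingers":0.07,"dr":[0,0,0]},
    {"slide":[0,0.001,0],"fingers":0.07,"dr":[0,0,0]},
  ],
)

```text
t: 6.37
eef_pos: [480.1, -209.7, 139.1]
tcp_rot: [-1.571, 0.0, -2.466]
ft_force: [0.1, 0.5, -1.0]
opening: 0.736
```

Call:
drive_tool(
  steps=[
    {"slide":[0,0.001,0],"fingers":0.07,"dr":[0,0,0]},
    {"slide":[0,0.001,0],"fingers":0.07,"dr":[0,0,0]},
    {"slide":[0,0.001,0],"fingers":0.07,"dr":[0,0,0]},
  ],
)

```text
t: 6.62
eef_pos: [480.1, -209.8, 138.1]
tcp_rot: [-1.571, 0.0, -2.466]
ft_force: [0.3, -0.4, -0.1]
opening: 0.737
```

Call:
drive_tool(
  steps=[
    {"slide":[0,0.001,0],"fingers":0.07,"dr":[0,0,0]},
    {"slide":[0,0.001,0],"fingers":0.07,"dr":[0,0,0]},
    {"slide":[0,0.001,0],"fingers":0.07,"dr":[0,0,0]},
  ],
)

```text
t: 6.87
eef_pos: [480.1, -209.8, 137.1]
tcp_rot: [-1.571, 0.0, -2.466]
ft_force: [-1.0, 0.4, -0.4]
opening: 0.734
```

Still no contact. Close the fingers here.

Call:
drive_tool(
  steps=[
    {"slide":[0,0,0],"fingers":0.02,"dr":[0,0,0]},
    {"slide":[0,0,0],"fingers":0.02,"dr":[0,0,0]},
    {"slide":[0,0,0],"fingers":0.02,"dr":[0,0,0]},
    {"slide":[0,0,0],"fingers":0.02,"dr":[0,0,0]},
    {"slide":[0,0,0],"fingers":0.02,"dr":[0,0,0]},
  ],
)

```text
t: 7.28
eef_pos: [480.2, -209.7, 137.2]
tcp_rot: [-1.571, 0.0, -2.466]
ft_force: [-0.1, -0.4, -0.2]
opening: 0.439
```

Call:
drive_tool(
  steps=[
    {"slide":[0,0,0],"fingers":0.02,"dr":[0,0,0]},
    {"slide":[0,0,0],"fingers":0.02,"dr":[0,0,0]},
    {"slide":[0,0,0],"fingers":0.02,"dr":[0,0,0]},
  ],
)

```text
t: 7.53
eef_pos: [480.4, -210.0, 137.3]
tcp_rot: [-1.57, 0.0, -2.466]
ft_force: [1.6, -2.8, -0.7]
opening: 0.415
```

```bash
python3 -c "
from h import *
to()
a=optics.read_camera('scene');b=optics.read_camera('side')
k=lambda x:cv2.resize(x,(400,400),interpolation=cv2.INTER_CUBIC)
cv2.imwrite('pics/g3.png',cv2.cvtColor(np.hstack([k(a[70:170,165:265]),k(b[190:290,245:345])]),cv2.COLOR_RGB2BGR))
to()"
```

```text
t 7.53 pos [ 480.4 -210.   137.3] rpy [-1.5701e+00  2.0000e-04 -2.4658e+00] q [-0.538  0.398  1.853 -0.     0.89   0.357] F [ 1.6 -2.8 -0.7] open 0.415
t 7.63 pos [ 480.4 -210.   137.2] rpy [-1.5701e+00  2.0000e-04 -2.4657e+00] q [-0.538  0.398  1.853 -0.     0.89   0.357] F [ 2.1 -2.5  0.5] open 0.413
```

View pics/g3.png

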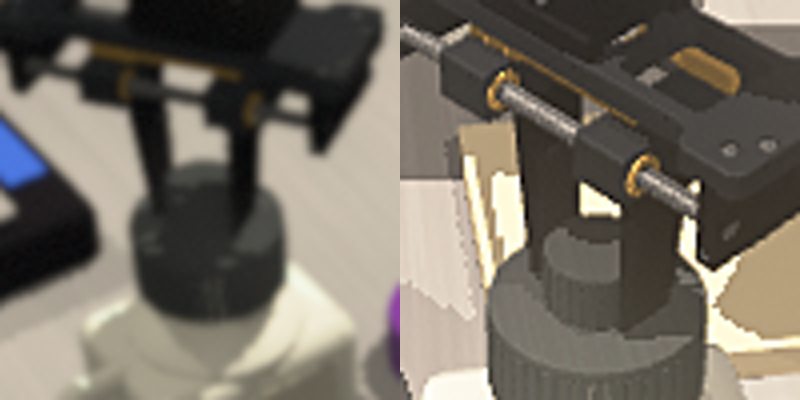

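The fingers stopped at 0.413 (≈39–40 mm) on the knob, with the tips at the flat top. Now press down.

Call:
drive_tool(
  steps=[
    {"slide":[0,0.002,0],"fingers":0.02,"dr":[0,0,0]},
    {"slide":[0,0.004,0],"fingers":0.02,"dr":[0,0,0]},
    {"slide":[0,0.006,0],"fingers":0.02,"dr":[0,0,0]},
    {"slide":[0,0.006,0],"fingers":0.02,"dr":[0,0,0]},
  ],
)

```text
t: 7.97
eef_pos: [480.4, -210.0, 131.8]
tcp_rot: [-1.57, 0.0, -2.466]
ft_force: [-0.1, -2.1, 8.0]
opening: 0.415
```

Call:
drive_tool(
  steps=[
    {"slide":[0,0.002,0],"fingers":0.02,"dr":[0,0,0]},
    {"slide":[0,0.003,0],"fingers":0.02,"dr":[0,0,0]},
    {"slide":[0,0.003,0],"fingers":0.02,"dr":[0,0,0]},
  ],
)

```text
t: 8.22
eef_pos: [480.5, -210.0, 129.0]
tcp_rot: [-1.569, 0.0, -2.466]
ft_force: [-0.4, -1.9, 9.8]
opening: 0.416
```

Call:
drive_tool(
  steps=[
    {"slide":[0,0.002,0],"fingers":0.02,"dr":[0,0,0]},
    {"slide":[0,0.002,0],"fingers":0.02,"dr":[0,0,0]},
  ],
)

```text
t: 8.38
eef_pos: [480.5, -210.0, 127.0]
tcp_rot: [-1.569, 0.0, -2.466]
ft_force: [-0.4, -1.5, 10.4]
opening: 0.412
```

```bash
python3 -c "
from h import *
to()
b=optics.read_camera('side');to();b=optics.read_camera('side');to();a=optics.read_camera('scene')
k=lambda x:cv2.resize(x,(400,400),interpolation=cv2.INTER_CUBIC)
cv2.imwrite('pics/g4.png',cv2.cvtColor(np.hstack([k(a[70:170,165:265]),k(b[190:290,245:345])]),cv2.COLOR_RGB2BGR))
to()"
```

```text
t 8.38 pos [ 480.5 -210.   127. ] rpy [-1.5693e+00  5.0000e-04 -2.4657e+00] q [-0.538  0.411  1.864 -0.     0.865  0.357] F [-0.4 -1.5 10.4] open 0.412
t 8.43 pos [ 480.5 -210.   127. ] rpy [-1.5694e+00  4.0000e-04 -2.4657e+00] q [-0.538  0.411  1.864 -0.     0.865  0.357] F [ 0.2 -1.  10.6] open 0.416
t 8.48 pos [ 480.5 -210.   127. ] rpy [-1.5695e+00  5.0000e-04 -2.4657e+00] q [-0.538  0.411  1.864 -0.     0.865  0.357] F [-1.1 -1.3  9.3] open 0.417
t 8.53 pos [ 480.5 -210.   127.1] rpy [-1.5694e+00  5.0000e-04 -2.4658e+00] q [-0.538  0.411  1.864 -0.     0.865  0.357] F [-0.3 -1.7  9.6] open 0.415
```

View pics/g4.png

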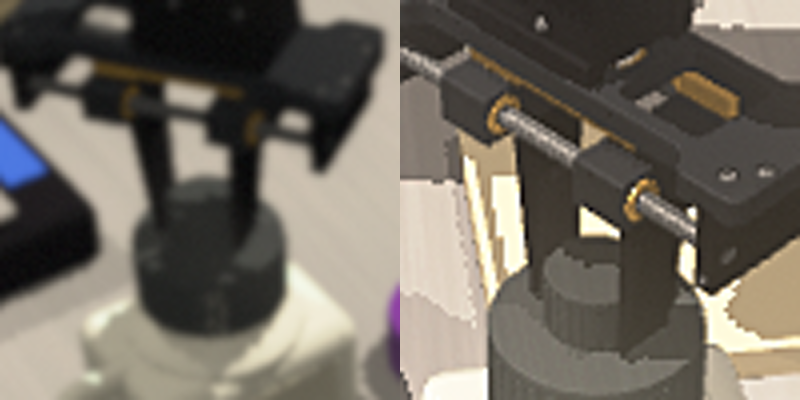

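The cap has clearly gone down: side view rim line 345→366 in the 4x crop, ≈10 mm, which matches the 10.2 mm travel. The force, about 10 N, would suggest slightly less. I'll turn a little and check.

Call:
drive_tool(
  steps=[
    {"slide":[0,0,0],"fingers":0.02,"dr":[0,-0.06,0]},
    {"slide":[0,0,0],"fingers":0.02,"dr":[0,-0.12,0]},
    {"slide":[0,0,0],"fingers":0.02,"dr":[0,-0.18,0]},
    {"slide":[0,0,0],"fingers":0.02,"dr":[0,-0.24,0]},
  ],
)

```text
t: 8.87
eef_pos: [480.6, -209.8, 127.1]
tcp_rot: [-1.569, 0.001, -2.223]
ft_force: [0.9, 0.7, 10.7]
opening: 0.415
```

```bash
python3 -c "
from h import *
to();print(env.state()['moment'])
im=optics.read_camera('wrist');cv2.imwrite('pics/w5.png',im[:,:,::-1])
a=im[160:280,210:350];cv2.imwrite('pics/w5c.png',np.clip(cv2.resize(a[:,:,::-1],None,fx=5,fy=5,interpolation=cv2.INTER_CUBIC).astype(float)*2.5,0,255).astype(np.uint8))
to();print(env.state()['moment'])"
```

```text
t 8.87 pos [ 480.6 -209.8  127.1] rpy [-1.5694e+00  5.0000e-04 -2.2231e+00] q [-0.538  0.411  1.864  0.     0.865  0.114] F [ 0.9  0.7 10.7] open 0.415
[ 0.11806216  0.249173   -0.07437919]
t 8.92 pos [ 480.5 -209.8  127.1] rpy [-1.5694e+00  5.0000e-04 -2.2184e+00] q [-0.538  0.411  1.864  0.     0.865  0.109] F [ 0.  -0.5 11.1] open 0.418
[ 0.05037419  0.20362862 -0.04798593]
```

View pics/w5c.png

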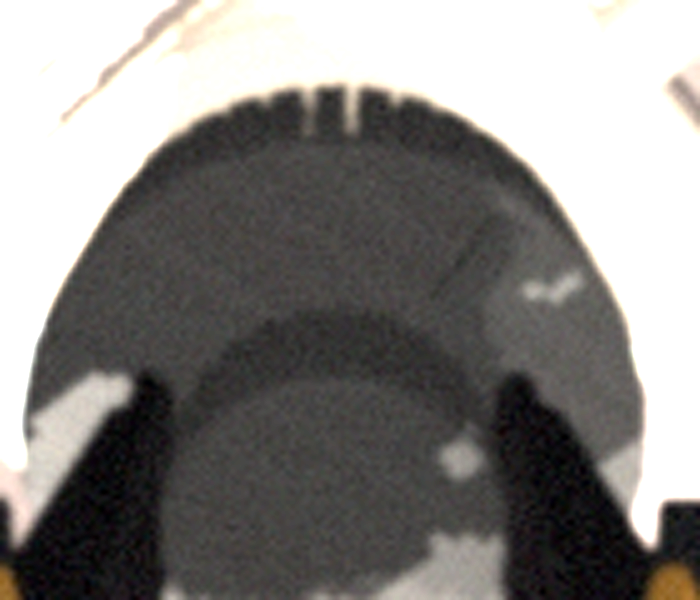

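The moment about z is only ~0.05 N·m and the pointer still holds its place relative to the fingers, so the cap is turning with the gripper. Continue to 60°.

Call:
drive_tool(
  steps=[
    {"slide":[0,0,0],"fingers":0.02,"dr":[0,-0.08,0]},
    {"slide":[0,0,0],"fingers":0.02,"dr":[0,-0.17,0]},
    {"slide":[0,0,0],"fingers":0.02,"dr":[0,-0.26,0]},
    {"slide":[0,0,0],"fingers":0.02,"dr":[0,-0.35,0]},
    {"slide":[0,0,0],"fingers":0.02,"dr":[0,-0.44,0]},
  ],
)

```text
t: 9.33
eef_pos: [480.5, -209.8, 127.1]
tcp_rot: [-1.569, -0.0, -1.782]
ft_force: [0.3, 0.5, 10.6]
opening: 0.412
```

Call:
drive_tool(
  steps=[
    {"slide":[0,0,0],"fingers":0.02,"dr":[0,-0.09,0]},
    {"slide":[0,0,0],"fingers":0.02,"dr":[0,-0.18,0]},
    {"slide":[0,0,0],"fingers":0.02,"dr":[0,-0.27,0]},
    {"slide":[0,0,0],"fingers":0.02,"dr":[0,-0.36,0]},
    {"slide":[0,0,0],"fingers":0.02,"dr":[0,-0.36,0]},
  ],
)

```text
t: 9.75
eef_pos: [480.5, -209.8, 127.1]
tcp_rot: [-1.57, -0.001, -1.42]
ft_force: [0.1, 0.3, 10.6]
opening: 0.415
```

```bash
python3 -c "
from h import *
to();print(env.state()['moment'])
a=optics.read_camera('scene');b=optics.read_camera('side')
k=lambda x:cv2.resize(x,(400,400),interpolation=cv2.INTER_CUBIC)
cv2.imwrite('pics/g6.png',cv2.cvtColor(np.hstack([k(a[70:170,165:265]),k(b[190:290,245:345])]),cv2.COLOR_RGB2BGR))
W=optics.camera_model('wrist');print(proj(W,[[480.3,-209.8,160]]))
im=optics.read_camera('wrist');cv2.imwrite('pics/w6.png',im[:,:,::-1])
cv2.imwrite('pics/w6c.png',np.clip(im[100:400,130:430,::-1].astype(float).repeat(2,0).repeat(2,1)*2.2,0,255).astype(np.uint8))
to();print(env.state()['moment'])"
```

```text
t 9.75 pos [ 480.5 -209.8  127.1] rpy [-1.5696e+00 -7.0000e-04 -1.4202e+00] q [-0.538  0.411  1.864  0.     0.865 -0.689] F [ 0.1  0.3 10.6] open 0.415
[-0.04462223  0.20067909  0.03125085]
[[276.9147697  248.26876218]]
t 9.9 pos [ 480.5 -209.8  127.1] rpy [-1.5696e+00 -8.0000e-04 -1.4256e+00] q [-0.538  0.411  1.864  0.     0.865 -0.683] F [-0.4 -0.4 10.7] open 0.417
[-0.02332905  0.22260694  0.11967581]
```

View pics/w6c.png

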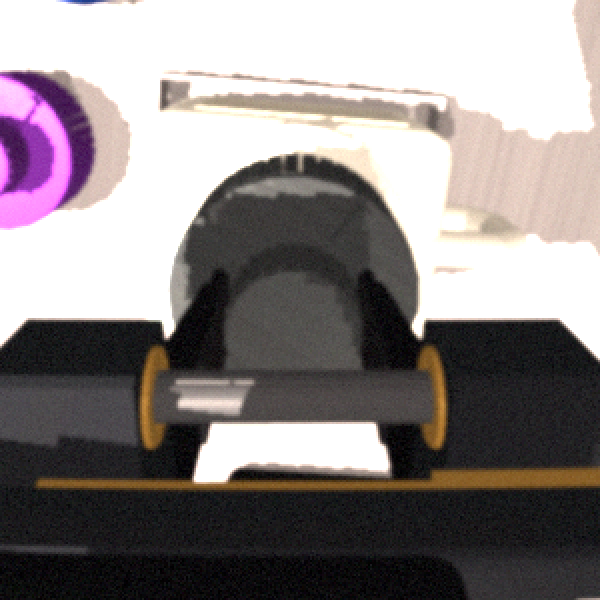

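View pics/g6.png

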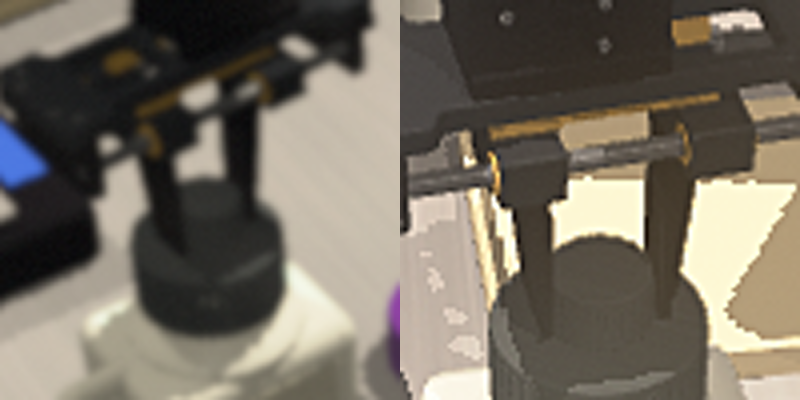

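The pointer is at up-right in the wrist view (crop (345,225)) while the handle lies to the right (490,225). So the cap has turned ~60° relative to the jug and is still pressed at 10.6 N. Lift.

Call:
drive_tool(
  steps=[
    {"slide":[0,-0.004,0],"fingers":0.02,"dr":[0,0,0]},
    {"slide":[0,-0.008,0],"fingers":0.02,"dr":[0,0,0]},
    {"slide":[0,-0.012,0],"fingers":0.02,"dr":[0,0,0]},
    {"slide":[0,-0.016,0],"fingers":0.02,"dr":[0,0,0]},
    {"slide":[0,-0.016,0],"fingers":0.02,"dr":[0,0,0]},
  ],
)

```text
t: 10.32
eef_pos: [479.8, -209.5, 142.3]
tcp_rot: [-1.571, 0.001, -1.426]
ft_force: [0.4, -0.5, -3.2]
opening: 0.414
```

Call:
drive_tool(
  steps=[
    {"slide":[0,-0.005,0],"fingers":0.02,"dr":[0,0,0]},
    {"slide":[0,-0.01,0],"fingers":0.02,"dr":[0,0,0]},
    {"slide":[0,-0.015,0],"fingers":0.02,"dr":[0,0,0]},
    {"slide":[0,-0.02,0],"fingers":0.02,"dr":[0,0,0]},
    {"slide":[0,-0.02,0],"fingers":0.02,"dr":[0,0,0]},
  ],
)

```text
t: 10.73
eef_pos: [480.5, -210.0, 163.2]
tcp_rot: [-1.57, -0.001, -1.426]
ft_force: [0.2, 1.0, -4.1]
opening: 0.414
```

```bash
python3 -c "
from h import *
to()
a=optics.read_camera('scene');b=optics.read_camera('side')
k=lambda x:cv2.resize(x,(400,400),interpolation=cv2.INTER_CUBIC)
cv2.imwrite('pics/g7.png',cv2.cvtColor(np.hstack([k(a[60:200,145:285]),k(b[180:320,225:365])]),cv2.COLOR_RGB2BGR))
to()"
```

```text
t 10.73 pos [ 480.5 -210.   163.2] rpy [-1.5696e+00 -9.0000e-04 -1.4258e+00] q [-0.538  0.365  1.823  0.     0.952 -0.683] F [ 0.2  1.  -4.1] open 0.414
t 10.83 pos [ 480.2 -209.8  162.3] rpy [-1.5704e+00 -2.0000e-04 -1.4258e+00] q [-0.538  0.366  1.824  0.     0.951 -0.683] F [ 0.3  0.3 -4. ] open 0.419
```

View pics/g7.png

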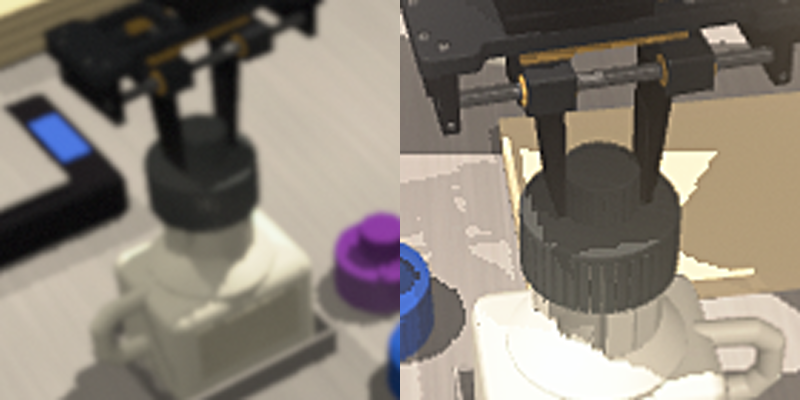

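The cap is off the thread (force ≈ -3.5 N, its weight), held level, with the neck showing underneath. Continue lifting, then go across to the tray.

Call:
drive_tool(
  steps=[
    {"slide":[0,-0.01,0],"fingers":0.02,"dr":[0,0,0]},
    {"slide":[0,-0.02,0],"fingers":0.02,"dr":[0,0,0]},
    {"slide":[0,-0.03,0],"fingers":0.02,"dr":[0,0,0]},
    {"slide":[0,-0.04,0],"fingers":0.02,"dr":[0,0,0]},
    {"slide":[0,-0.048,0],"fingers":0.02,"dr":[0,0,0]},
  ],
)

```text
t: 11.25
eef_pos: [480.4, -209.9, 211.8]
tcp_rot: [-1.57, -0.001, -1.426]
ft_force: [-0.1, 0.6, -3.6]
opening: 0.417
```

```bash
python3 -c "
from h import *
to((530,-100,210),(575,11,210),(575,11,160))"
```

```text
t 11.25 pos [ 480.4 -209.9  211.8] rpy [-1.5696e+00 -8.0000e-04 -1.4258e+00] q [-0.538  0.311  1.76   0.     1.069 -0.683] F [-0.1  0.6 -3.6] open 0.417
(530, -100, 210) slide [-0.1016  0.0018  0.0649] len 120.6
(575, 11, 210) slide [-0.2049  0.0018  0.1255] len 240.3
(575, 11, 160) slide [-0.205   0.0518  0.1255] len 245.8
```

Call:
drive_tool(
  steps=[
    {"slide":[-0.015,0,0.009],"fingers":0.02,"dr":[0,0,0]},
    {"slide":[-0.04,0,0.024],"fingers":0.02,"dr":[0,0,0]},
    {"slide":[-0.065,0,0.04],"fingers":0.02,"dr":[0,0,0]},
    {"slide":[-0.09,0,0.055],"fingers":0.02,"dr":[0,0,0]},
    {"slide":[-0.115,0,0.07],"fingers":0.02,"dr":[0,0,0]},
  ],
)

```text
t: 11.67
eef_pos: [533.2, -84.7, 210.9]
tcp_rot: [-1.57, -0.0, -1.426]
ft_force: [-0.1, -0.1, -4.3]
opening: 0.413
```

Call:
drive_tool(
  steps=[
    {"slide":[-0.025,0,0.015],"fingers":0.02,"dr":[0,0,0]},
    {"slide":[-0.05,0,0.031],"fingers":0.02,"dr":[0,0,0]},
    {"slide":[-0.075,0.005,0.046],"fingers":0.02,"dr":[0,0,0]},
    {"slide":[-0.09,0.01,0.055],"fingers":0.02,"dr":[0,0,0]},
    {"slide":[-0.09,0.02,0.055],"fingers":0.02,"dr":[0,0,0]},
  ],
)

```text
t: 12.08
eef_pos: [575.6, 14.0, 191.2]
tcp_rot: [-1.568, 0.0, -1.423]
ft_force: [-0.1, 0.1, -4.0]
opening: 0.414
```

```bash
python3 -c "
from h import *
to((575,11,60))"
```

```text
t 12.08 pos [575.6  14.  191.2] rpy [-1.5683e+00  2.0000e-04 -1.4230e+00] q [-9.100e-02  4.060e-01  1.668e+00  1.000e-03  1.065e+00 -2.390e-01] F [-0.1  0.1 -4. ] open 0.414
(575, 11, 60) slide [ 0.0029  0.1312 -0.0014] len 131.2
```

Call:
drive_tool(
  steps=[
    {"slide":[0,0.025,0],"fingers":0.02,"dr":[0,0,0]},
    {"slide":[0,0.055,0],"fingers":0.02,"dr":[0,0,0]},
    {"slide":[0,0.085,0],"fingers":0.02,"dr":[0,0,0]},
    {"slide":[0,0.11,0],"fingers":0.02,"dr":[0,0,0]},
    {"slide":[0,0.125,0],"fingers":0.02,"dr":[0,0,0]},
  ],
)

```text
t: 12.5
eef_pos: [573.0, 10.6, 62.8]
tcp_rot: [-1.574, 0.001, -1.426]
ft_force: [0.5, -0.6, -4.5]
opening: 0.416
```

```bash
python3 -c "
from h import *
to((575,11,20))
a=optics.read_camera('scene');b=optics.read_camera('side')
k=lambda x:cv2.resize(x,(400,400),interpolation=cv2.INTER_CUBIC)
cv2.imwrite('pics/g8.png',cv2.cvtColor(np.hstack([k(a[160:340,145:325]),k(b[110:290,245:425])]),cv2.COLOR_RGB2BGR))
to()"
```

```text
t 12.5 pos [573.   10.6  62.8] rpy [-1.5736e+00  6.0000e-04 -1.4262e+00] q [-0.097  0.56   1.801 -0.     0.783 -0.241] F [ 0.5 -0.6 -4.5] open 0.416
(575, 11, 20) slide [-0.0001  0.0428  0.0022] len 42.9
t 12.6 pos [572.8  10.6  63. ] rpy [-1.5752e+00  1.0000e-03 -1.4262e+00] q [-0.097  0.56   1.801 -0.     0.786 -0.241] F [-0.3 -0.6 -3.1] open 0.414
```

View pics/g8.png

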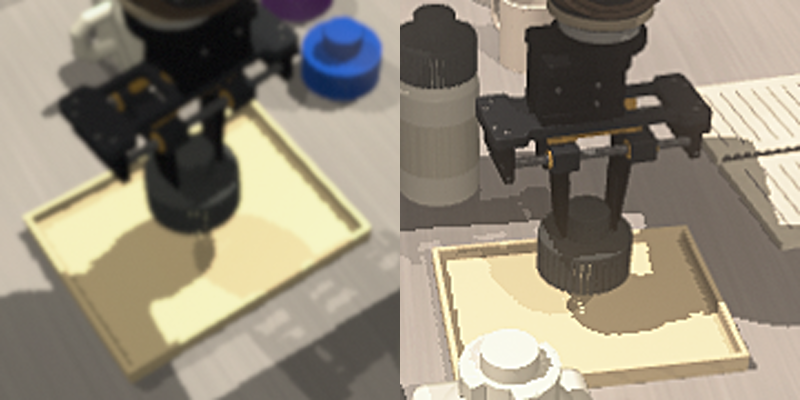

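The cap hangs upright over the middle of the tray, at scene crop (193,185) and side crop (585,250). Descending, slowly near the floor.

Call:
drive_tool(
  steps=[
    {"slide":[0,0.012,0],"fingers":0.02,"dr":[0,0,0]},
    {"slide":[0,0.024,0],"fingers":0.02,"dr":[0,0,0]},
    {"slide":[0,0.034,0],"fingers":0.02,"dr":[0,0,0]},
    {"slide":[0,0.04,0],"fingers":0.02,"dr":[0,0,0]},
    {"slide":[0,0.04,0],"fingers":0.02,"dr":[0,0,0]},
  ],
)

```text
t: 13.02
eef_pos: [574.0, 11.0, 24.8]
tcp_rot: [-1.572, 0.0, -1.426]
ft_force: [-1.1, 0.7, -4.0]
opening: 0.412
```

Call:
drive_tool(
  steps=[
    {"slide":[0,0.0015,0],"fingers":0.02,"dr":[0,0,0]},
    {"slide":[0,0.003,0],"fingers":0.02,"dr":[0,0,0]},
    {"slide":[0,0.004,0],"fingers":0.02,"dr":[0,0,0]},
    {"slide":[0,0.005,0],"fingers":0.02,"dr":[0,0,0]},
    {"slide":[0,0.005,0],"fingers":0.02,"dr":[0,0,0]},
  ],
)

```text
t: 13.43
eef_pos: [574.3, 11.2, 20.3]
tcp_rot: [-1.571, 0.0, -1.426]
ft_force: [0.4, 0.7, -3.5]
opening: 0.413
```

Call:
drive_tool(
  steps=[
    {"slide":[0,0.002,0],"fingers":0.02,"dr":[0,0,0]},
    {"slide":[0,0.004,0],"fingers":0.02,"dr":[0,0,0]},
    {"slide":[0,0.006,0],"fingers":0.02,"dr":[0,0,0]},
    {"slide":[0,0.007,0],"fingers":0.02,"dr":[0,0,0]},
    {"slide":[0,0.007,0],"fingers":0.02,"dr":[0,0,0]},
  ],
)

```text
t: 13.85
eef_pos: [574.1, 11.2, 12.8]
tcp_rot: [-1.571, 0.0, -1.426]
ft_force: [0.3, -0.1, -4.3]
opening: 0.417
```

Call:
drive_tool(
  steps=[
    {"slide":[0,0.001,0],"fingers":0.02,"dr":[0,0,0]},
    {"slide":[0,0.001,0],"fingers":0.02,"dr":[0,0,0]},
  ],
)

```text
t: 14.02
eef_pos: [574.2, 11.2, 12.0]
tcp_rot: [-1.571, 0.0, -1.426]
ft_force: [0.1, -0.5, -4.6]
opening: 0.419
```

Call:
drive_tool(
  steps=[
    {"slide":[0,0.001,0],"fingers":0.02,"dr":[0,0,0]},
    {"slide":[0,0.001,0],"fingers":0.02,"dr":[0,0,0]},
  ],
)

```text
t: 14.18
eef_pos: [574.2, 11.2, 11.1]
tcp_rot: [-1.571, 0.0, -1.426]
ft_force: [0.6, -0.5, -3.5]
opening: 0.416
```

Call:
drive_tool(
  steps=[
    {"slide":[0,0.001,0],"fingers":0.02,"dr":[0,0,0]},
    {"slide":[0,0.001,0],"fingers":0.02,"dr":[0,0,0]},
  ],
)

```text
t: 14.35
eef_pos: [574.3, 11.1, 10.3]
tcp_rot: [-1.571, -0.0, -1.426]
ft_force: [0.2, -0.9, -1.0]
opening: 0.414
```

Call:
drive_tool(
  steps=[
    {"slide":[0,0.001,0],"fingers":0.02,"dr":[0,0,0]},
    {"slide":[0,0.001,0],"fingers":0.02,"dr":[0,0,0]},
  ],
)

```text
t: 14.52
eef_pos: [574.5, 11.1, 10.2]
tcp_rot: [-1.57, -0.0, -1.426]
ft_force: [-1.5, -0.8, 9.4]
opening: 0.416
```

Call:
drive_tool(
  steps=[
    {"slide":[0,0.001,0],"fingers":0.02,"dr":[0,0,0]},
    {"slide":[0,0.001,0],"fingers":0.02,"dr":[0,0,0]},
  ],
)

```text
t: 14.68
eef_pos: [574.6, 11.1, 10.1]
tcp_rot: [-1.569, -0.0, -1.425]
ft_force: [-6.1, -0.5, 20.4]
opening: 0.414
```

Contact came at z ≈ 10.2, as expected. Back off the pressing, then open.

Call:
drive_tool(
  steps=[
    {"slide":[0,-0.001,0],"fingers":0.02,"dr":[0,0,0]},
    {"slide":[0,-0.002,0],"fingers":0.02,"dr":[0,0,0]},
    {"slide":[0,-0.002,0],"fingers":0.02,"dr":[0,0,0]},
  ],
)

```text
t: 14.93
eef_pos: [574.2, 11.2, 10.2]
tcp_rot: [-1.571, 0.0, -1.426]
ft_force: [1.0, 0.6, -3.5]
opening: 0.415
```

Call:
drive_tool(
  steps=[
    {"slide":[0,0,0],"fingers":0.07,"dr":[0,0,0]},
    {"slide":[0,0,0],"fingers":0.07,"dr":[0,0,0]},
    {"slide":[0,0,0],"fingers":0.07,"dr":[0,0,0]},
    {"slide":[0,0,0],"fingers":0.07,"dr":[0,0,0]},
    {"slide":[0,0,0],"fingers":0.07,"dr":[0,0,0]},
  ],
)

```text
t: 15.35
eef_pos: [574.3, 11.2, 10.2]
tcp_rot: [-1.571, 0.0, -1.426]
ft_force: [0.2, -0.9, -0.1]
opening: 0.701
```

Call:
drive_tool(
  steps=[
    {"slide":[0,0,0],"fingers":0.07,"dr":[0,0,0]},
    {"slide":[0,0,0],"fingers":0.07,"dr":[0,0,0]},
  ],
)

```text
t: 15.52
eef_pos: [574.2, 11.2, 10.2]
tcp_rot: [-1.571, 0.0, -1.426]
ft_force: [0.6, -0.4, -0.5]
opening: 0.734
```

Released. Retreat straight up.

Call:
drive_tool(
  steps=[
    {"slide":[0,-0.005,0],"fingers":0.07,"dr":[0,0,0]},
    {"slide":[0,-0.015,0],"fingers":0.07,"dr":[0,0,0]},
    {"slide":[0,-0.03,0],"fingers":0.07,"dr":[0,0,0]},
    {"slide":[0,-0.05,0],"fingers":0.07,"dr":[0,0,0]},
    {"slide":[0,-0.08,0],"fingers":0.07,"dr":[0,0,0]},
  ],
)

```text
t: 15.93
eef_pos: [573.3, 11.2, 90.4]
tcp_rot: [-1.573, 0.001, -1.426]
ft_force: [0.3, -0.6, -0.3]
opening: 0.735
```

Call:
drive_tool(
  steps=[
    {"slide":[0,-0.04,0],"fingers":0.07,"dr":[0,0,0]},
    {"slide":[0,-0.08,0],"fingers":0.07,"dr":[0,0,0]},
    {"slide":[0,-0.12,0],"fingers":0.07,"dr":[0,0,0]},
    {"slide":[0,-0.15,0],"fingers":0.07,"dr":[0,0,0]},
    {"slide":[0,-0.15,0],"fingers":0.07,"dr":[0,0,0]},
  ],
)

```text
t: 16.35
eef_pos: [576.2, 11.1, 247.7]
tcp_rot: [-1.56, -0.002, -1.426]
ft_force: [1.2, -0.8, 0.0]
opening: 0.732
```

```bash
python3 -c "
from h import *
to()
a=optics.read_camera('scene');b=optics.read_camera('side')
cv2.imwrite('pics/f1.png',cv2.cvtColor(a,cv2.COLOR_RGB2BGR));cv2.imwrite('pics/f2.png',cv2.cvtColor(b,cv2.COLOR_RGB2BGR))
to()"
```

```text
t 16.35 pos [576.2  11.1 247.7] rpy [-1.5603 -0.0025 -1.4257] q [-0.095  0.353  1.594  0.     1.184 -0.241] F [ 1.2 -0.8  0. ] open 0.732
t 16.45 pos [574.3  11.1 241.9] rpy [-1.5679e+00 -6.0000e-04 -1.4258e+00] q [-0.096  0.358  1.602  0.     1.179 -0.241] F [-0.6  0.8  0. ] open 0.736
```

View pics/f1.png

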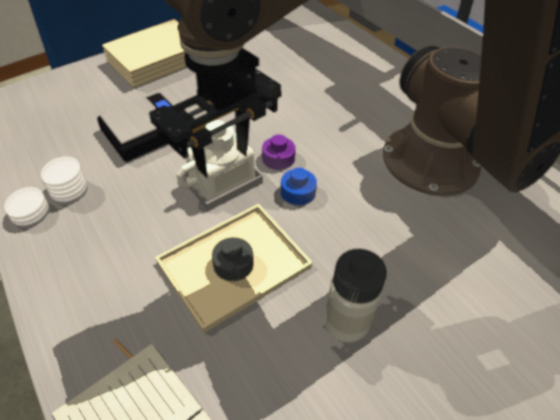

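View pics/f2.png

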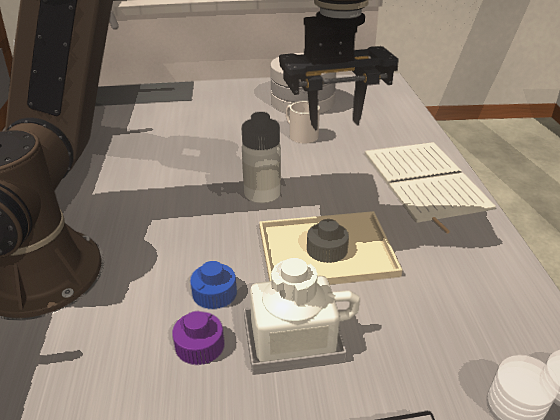

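The cap stands upright in the middle of the tray (scene (233,258), side (328,240)). The jug's neck is bare, the bottle is at the same pixels as before, and the gripper is well clear. One quick numeric check after settling, then I'll hand in.

Call:
drive_tool(
  steps=[
    {"slide":[0,0,0],"fingers":0.07,"dr":[0,0,0]},
    {"slide":[0,0,0],"fingers":0.07,"dr":[0,0,0]},
    {"slide":[0,0,0],"fingers":0.07,"dr":[0,0,0]},
  ],
)

```text
t: 16.7
eef_pos: [573.8, 11.2, 239.0]
tcp_rot: [-1.573, 0.001, -1.426]
ft_force: [-0.4, 0.3, -0.2]
opening: 0.74
```

```bash
python3 -c "
from h import *
S=optics.camera_model('scene');D=optics.camera_model('side')
print('grip top',tri([(S,(234.5,244.5)),(D,(328,226))]))
for n,roi in(('scene',(325,245,65,100)),('side',(235,105,55,100))):
  x,y,w,h=roi;f0=cv2.imread('pics/%s0.png'%n,0)[y:y+h,x:x+w];f1=cv2.imread('pics/%s.png'%('f1' if n=='scene' else 'f2'),0)[y:y+h,x:x+w]
  a=[c for c in(f0,f1)]
  for c in a:
    M=cv2.moments(((c<55)*1).astype(np.uint8),True);print(n,'dark bottle cap centroid',round(x+M['m10']/M['m00'],1),round(y+M['m01']/M['m00'],1))
to();print(env.job_done())"
```

```text
grip top (array([570.90708032,  10.02338094,  65.87929808]), [np.float64(4.030056529313559), np.float64(4.030056529313493)])
scene dark bottle cap centroid 360.9 282.4
scene dark bottle cap centroid 359.4 275.6
side dark bottle cap centroid 265.8 135.9
side dark bottle cap centroid 262.3 131.2
t 16.7 pos [573.8  11.2 239. ] rpy [-1.5729e+00  6.0000e-04 -1.4259e+00] q [-0.096  0.362  1.603  0.     1.178 -0.241] F [-0.4  0.3 -0.2] open 0.74
the job is handed in; nothing more can be done
None
```

I pressed the jug cap down about 10 mm, turned it 60° anticlockwise and lifted it off. I then set it on the cream tray, released it, backed the gripper off and handed the job in at 16.7 s. No verdict was reported.

**What the last checks showed**
- **Cap:** it stands upright near the tray centre, at about (571, 10) against a tray centre of about (575, 11). The grip top triangulated to z ≈ 66 mm, where 67 was expected. The ray residuals were 4 mm, so that check is coarse.
- **Jug and robot:** the jug's neck is bare. The gripper is clear, with the wrist force near zero.

**What failed or disagreed**
- **Fingertip height:** the real fingertips sit about 31 mm above the TCP position the state reports. My first close was therefore in the air above the grip. The pictures showed it, nothing was touched, and I corrected for it.
- **Pressing force:** it read about 10–10.6 N, where the spring figures give about 12 N for 10 mm. The pictures and the arm's travel both agreed on 10 mm, and the cap turned freely.
- **Set-down:** my last small steps down pressed the cap onto the tray with about 20 N for a moment before I eased off and released it.
- **Bottle:** by eye it is at the same pixels as before, and the arm never came close to it. My numeric check did not confirm this: the dark-pixel centroid shifted 4–7 px, probably from the changed lighting and shadows. I handed in without resolving it, because the same script ran that check and the hand-in.

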